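Wind back the jig bed, shim the tile and hold it flush

TASK

Wind the jig's hand crank clockwise (seen from above) until it stops, so that the bed carries the white tile back from the two steel stops. Stand the orange spacer upright on the bed in the one gap that is wide enough for it, in front of the shorter stop, and let go of it. Then push the tile at the middle of its front edge until it sits square and flush against both the longer stop and the spacer (with the spacer backed by the shorter stop), and finish while still holding it firmly pressed there; leave the other things on the bench alone.

Things in the scene. Friction and masses are not known exactly. Their poses are not given: they have to be found in the camera images.
- jig: Fixed grey jig plate, 8 mm thick, x -60 to 80, y -195 to 75 mm, on 4 mm feet. Origin in its underside (world z 4 mm); +x points to the stops (away from the robot), -y to the crank side. Its steel bed (124 mm wide in y, top at world z 24 mm, x -45 to 54 mm at crank 0) runs on under the stops as floor of the gaps; winding moves it 10 mm toward -x, carrying the tile by friction.
- crank (a joint): Hand crank angle, rad: 0 = bed forward, 12.57 (two full turns) = end stop, bed fully back. Grows clockwise seen from above. Starts between 0 and 1.5. Light friction (about 1.3 N at the grip), stays where it is left; pushing the tile does not turn it back.
- crank_axis (a point): Point on the crank's upright axis at z = 72 mm, the height of the middle of its grip (jig x 0, y -150 mm). At crank angle 0 the crank arm points to the jig's -x.
- knob (a point): Middle (z 72 mm) of the crank's upright black grip: cylinder, 18 mm diameter, z 53 to 91 mm, 40 mm from the crank axis. It spins freely on its pin, so fingers can hold it from above without turning as it goes round. The steel arm and hub under it top out at z 53 mm; the blue gearbox below is 60 x 60 mm, top at z 40 mm.
- tile: White ceramic tile with four brass eyelets, 56 mm in x, 100 mm in y, 16 mm thick, 0.22 kg, loose on the bed (underside at z 24 mm). Origin in the middle of its underside; its +x edge faces the stops, its -x edge is the front to push on. At the start it lies about 1 to 2.5 mm from the longer stop.
- rear_left (a point): Point near the +y end of the tile's rear edge (toward the stops), 28 mm from its middle in +x and 45 mm to the +y side, 8 mm above its underside. Fully home, with tile flush on the longer stop and on the spacer, it is at jig x = 22 mm.
- rear_right (a point): Point near the -y end of the tile's rear edge (toward the stops), 28 mm from its middle in +x and 45 mm to the -y side, 8 mm above its underside. Fully home, with tile flush on the longer stop and on the spacer, it is at jig x = 22 mm.
- spacer: Orange plastic spacer, 0.06 kg, standing on the bench. Origin in the middle of its underside. Foot 14 mm thick (its x), 30 mm wide (its y), 36 mm tall; on it a tab 10 mm (x) by 22 mm (y), up to 60 mm above the origin, to grip from above across the 22 mm. Either x face may face the tile.
- stop_long: Dark steel stop fixed over the bed, 36 mm wide in y, top at z 54 mm, axes as the jig's. Origin at bed height (jig x 36 mm, z 24 mm) in the middle of its width, at jig y +34 or -34 mm. Its front face stands 14 mm before the origin toward -x. With the crank fully wound the gap from it to the tile is only about 11 mm: too narrow for the spacer.
- stop_short: The other dark steel stop, on the other side (the two change places between runs), 36 mm wide in y, top at z 54 mm, axes as the jig's. Origin in its front face at bed height, middle of its width (jig x 36 mm, y +34 or -34 mm). With the crank fully wound the gap from it to the tile is about 25 mm.
- recess (a point): The same point as the origin of stop_short: foot of the shorter stop's front face at bed height (z = 24 mm), middle of its width. x points into the stop, y along its face.
- bottle: Small amber dropper bottle, 33 mm wide, 102 mm tall, bystander. Origin under its middle.
- tape: Black tape roll lying flat, 58 mm across, 19 mm tall, bystander. Origin under its middle.
- nest_block: White machined block with two holes, 30x48x22 mm, bystander. Origin under its middle.

How it is judged:
By the outcome, as a careful person would: the job done as asked, in the order asked, and still so for the second after the job is handed in, while the arm keeps its last pose, push and grip.
It also fails if it takes over 69 s, if anything falls off the work surface, if the arm or the gripper's body presses on something with over 40 N, if the wrist force passes 120 N, or if a joint passes its speed limit or range.

ROBOT

A 6-joint arm with a two-finger parallel gripper is mounted at the origin on the work surface; the furniture and walls round the work are solid. World frame = base frame: x ahead of the robot, y to its left, z up, the work surface at z = 0. Lengths are in m, angles in rad, forces in N, time in s.
With the tool pointing down it reaches from about 0.425 to 1.125 m from the base axis. Payload 14.9 kg.
Tool frame: the origin (TCP) lies on the centre line of the jaws, within the pads' length; the fingertips stand ctrl.nose_length ahead of it and the grasp point (between the pads) lies 5 mm behind it (ctrl.nose_length is the distance from the TCP to the fingertips, in m); z points along the fingers, y is the line along which they close (so a half turn about z gives the same grasp; the last joint's range is limited). The gripper opens to 91 mm and grips with 3 to 60 N. Pads are 32 mm wide; open, the fingers measure 118 mm over their backs; the gripper's body (76 mm by 178 mm) begins 60 mm behind the grasp point.
Start: joints at [-1.331, 0.379, 1.734, -0, 1.028, -0.033], TCP at [0.189, -0.674, 0.228] pointing down, gripper open.
Joint ranges: [-2.77, 2.77], [-0.74, 2.19], [0, 2.66], [-1.06, 4.2], [0.31, 2.87], [-3.08, 3.08]. Speed limits (rad/s): [1.89, 1.89, 2.39, 3.14, 3.14, 3.14].

INTERFACE

Orientations are given as a unit quaternion [x, y, z, w].
In Python, from bench import ctrl gives the robot as it stands. The module is installed in compiled form; this text tells all that it offers.
- The arm moves only by the tool carry_out, never from a script. Its argument "deltas" is one flat list of numbers, 7 for each row, row after row: the shift along the tool's x, y, z in mm, then the turn, a rotation vector about the tool's x, y, z in degrees, then the opening, from 0 (shut) to 1 (fully open). A call has 1 to 10 rows; each row shifts and turns the commanded pose from where the row before left it, along the tool's axes as they then stand; what a row does not reach is not made up. A row lasts 1/10 s, in which the tool goes at most 50 mm and 8.59 degrees, less where a joint would pass 70% of its speed; a pose out of reach is approached as far as the arm can. A call with a gripper value outside its range is refused whole. The fingers move at their own pace and stop on an object; the grip force is fixed at half the most. Time passes only in rows, so rows that do not move let the fingers close. It gives the time, the measured TCP pose, the force, the opening and the grip force at its end, in the units of the state.
- ctrl.get_obs(): the state, without advancing time (a new reading comes with each control period).
- ctrl.read_camera(name): name is "scene" or "top"; returns a dict with "img" (384x512x3 uint8, blue, green, red), "mtx" (3x3 intrinsics, pixels), "D" ([k1, k2, p1, p2, k3] as OpenCV has them; the pictures are not rectified), "origin" and "rotation" of the camera in the world. Camera axes: x right, y down, z forward; pixel columns grow to the right and rows downward; lengths in m; the calibration is good to about 2 mm. A picture is of the moment at which its call begins. There is no depth.
- ctrl.hand_in(): hands the job in; it is judged then, once.
Trained networks look in a picture, given as the dict that the camera call returned (one of the last four; its "shot" number tells which), for a name from the list of things; names that differ only in an ending like _2 or _b are one class to them, and where a whole thing is asked for, a point or a joint stands for the part that bears it (a point fixed in the world has none). Each returns a list of dicts, best first, with "conf" (0 to 1); they miss things now and then, are a little off and sometimes report something else, mostly with a low value. They report only what shows in the picture. A call takes as long as a camera call.
- ctrl.spot_in(picture, target): "at" ([x, y, z] in m, in world coordinates, good to about 4 mm: the middle of the surface that is visible of it).
- ctrl.mark_of(picture, target): "at" ([x, y, z] in m, in world coordinates, good to about 4 mm: a listed point, or the origin of a listed thing).
The state is a dict: "t": time; "qpos": joint angles; "qd": joint speeds; "effort": joint torques, N m; "position": TCP position; "ee_rot": TCP orientation; "wrist_force": force on the tool from outside, world axes, zero at the start; "ft_torque": the same for the moment, N m; "width": opening from 0.0 (shut) to 1.0 (fully open); "finger_force": force on a finger pad.
Only numpy, scipy, OpenCV 4.12 (cv2) and the standard library are available. Lean on these libraries where they do the work, as an engineer would, in place of code of your own. Each camera call takes 0.05 s, during which the arm holds its last target. There are 200 camera calls.

## Working session

There is one attempt and no reset: what is moved stays moved. The work goes in short steps, Python scripts to look and compute and a tool call to move; the robot and the scene stay as the last step left them, time stands still between calls to the robot, and variables do not carry over. Pictures are saved under pics/ and viewed, at most 13 in all, crops included, and the job is handed in when it is done.

Besides the shell and the picture viewer there is one more tool, called as name(argument=value, ...) on one line, values as JSON. carry_out: Moves the arm, as the interface text tells. Its arguments: {"type":"object","properties":{"deltas":{"type":"array","items":{"type":"number"}}},"required":["deltas"]}

```bash
mkdir -p pics
python3 - <<'E'
from bench import ctrl
import cv2,numpy as np
o=ctrl.get_obs();print({k:np.round(v,4).tolist() for k,v in o.items()},ctrl.nose_length)
for c in("scene","top"):
    p=ctrl.read_camera(c);cv2.imwrite(f"pics/{c}0.png",p["img"])
    print(c,p["mtx"].round(1).tolist(),np.round(p["D"],4).tolist(),np.round(p["origin"],4).tolist(),np.round(p["rotation"],4).tolist())
    for n in["jig","crank_axis","knob","tile","rear_left","rear_right","spacer","stop_long","stop_short","recess","bottle","tape","nest_block"]:
        r=ctrl.mark_of(p,n);print(n,[(np.round(x["at"],4).tolist(),round(x["conf"],2)) for x in r[:2]])
E
```

```text
{'t': 0.0, 'qpos': [-1.3313, 0.3794, 1.7348, -0.0, 1.0285, -0.0333], 'qd': [-0.0006, -0.0006, -0.0012, -0.0013, -0.0006, -0.0007], 'effort': [-0.0037, -76.3724, -43.4361, 0.065, 0.0424, -0.0001], 'position': [0.1885, -0.6737, 0.2273], 'ee_rot': [0.9907, 0.136, -0.0001, -0.0006], 'wrist_force': [-0.4868, -0.484, -0.1662], 'ft_torque': [-0.0709, 0.0022, 0.0002], 'finger_force': 0.0, 'width': 1.0017} 0.014
scene [[494.8, 0.0, 255.7], [0.0, 494.8, 196.5], [0.0, 0.0, 1.0]] [-0.0861, 0.0, 0.0, 0.0, 0.0] [-0.1445, 0.8733, 0.9421] [-0.2588, 0.8623, -0.4158, 0.1288]
jig [([0.5012, 0.0488, 0.0068], 0.89)]
crank_axis [([0.51, -0.1058, 0.0763], 0.65), ([0.4142, 0.2758, -0.0021], 0.33)]
knob [([0.4822, -0.073, 0.069], 0.55)]
tile [([0.4884, 0.0458, 0.0243], 0.7)]
rear_left [([0.5087, 0.0934, 0.0354], 0.73)]
rear_right [([0.5238, 0.0076, 0.032], 0.82)]
spacer [([0.4152, 0.2766, -0.0022], 0.55)]
stop_long [([0.5286, 0.0824, 0.026], 0.66)]
stop_short [([0.5279, 0.0155, 0.0245], 0.74)]
recess [([0.5377, 0.02, 0.0259], 0.66)]
bottle [([0.5091, -0.106, 0.0755], 0.45)]
tape [([0.4491, -0.2949, 0.0019], 
[... 242 characters left out ...]
96)]
crank_axis [([0.5124, -0.0957, 0.0766], 0.75)]
knob [([0.4499, -0.2957, 0.0005], 0.72), ([0.4835, -0.0731, 0.0714], 0.62)]
tile [([0.4894, 0.0488, 0.0246], 0.74)]
rear_left [([0.5099, 0.0931, 0.0319], 0.81), ([0.4149, 0.2823, -0.0003], 0.68)]
rear_right [([0.5212, 0.0074, 0.035], 0.86)]
spacer [([0.4862, -0.0756, 0.0691], 0.7), ([0.4151, 0.2802, -0.0016], 0.54)]
stop_long [([0.5283, 0.0826, 0.0223], 0.56)]
stop_short [([0.5287, 0.0187, 0.0239], 0.68)]
recess [([0.5332, 0.0199, 0.0249], 0.8), ([0.5127, -0.0955, 0.074], 0.71)]
bottle [([0.3815, -0.3045, -0.002], 0.83)]
tape [([0.4491, -0.2973, 0.0012], 0.94)]
nest_block [([0.4937, 0.2027, 0.0023], 0.81), ([0.4156, 0.2803, -0.0039], 0.61)]
```

View pics/scene0.png

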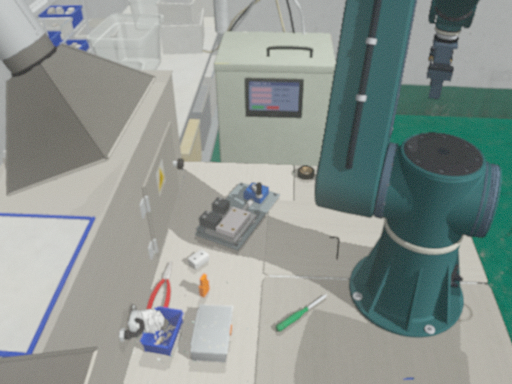

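View pics/top0.png

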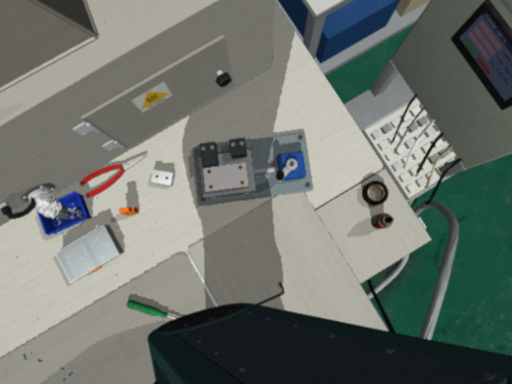

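The scene and top views show the jig (top ≈ 252,165; scene ≈ 237,215), with the long and short stops at top (208,153)/(237,148). The knob is near (280,175) and the spacer at (128,211). The arm is clear of all of it.

Run:
```python
import cv2,numpy as np
a=cv2.imread("pics/top0.png")[122:210,185:320];a=cv2.resize(a,None,fx=5.9,fy=5.9,interpolation=cv2.INTER_CUBIC)
cv2.imwrite("pics/topc.png",a)
a=cv2.imread("pics/scene0.png")[175:300,185:285];a=cv2.resize(a,None,fx=4.8,fy=4.8,interpolation=cv2.INTER_CUBIC)
cv2.imwrite("pics/scenec.png",a)
```

```text
(no output)
```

View pics/topc.png

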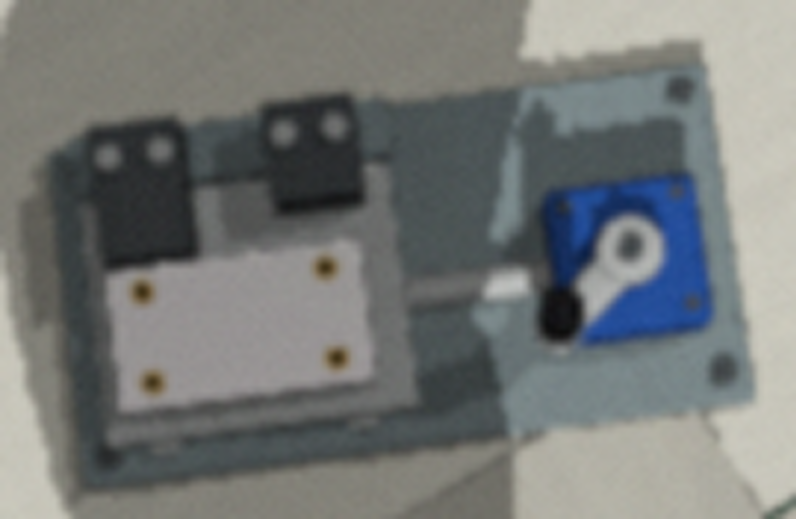

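View pics/scenec.png

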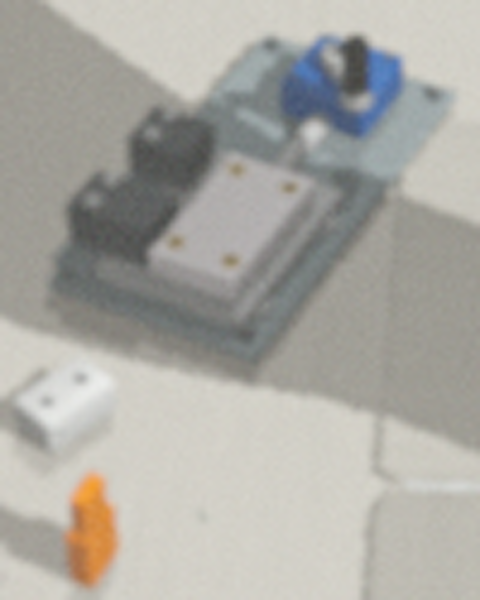

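Top crop: the plate corners are at (700,68), (755,400), (80,490) and (50,150). The tile corners are at (105,275), (358,240), (373,378) and (120,410), the hub at (630,245) and the black knob at (560,310). The longer stop is on the left (+y). The scene crop shows the orange spacer standing at (92,530). Next I'll fit the poses.

```bash
cat > h.py <<'E'
import numpy as np,cv2
from scipy.spatial.transform import Rotation as R
from scipy.optimize import least_squares
CAM={"top":([[399.1,0,250.7],[0,399.1,185.2],[0,0,1]],[-.0337,0,0,0,0],[.3447,-.043,.9397],[-.7003,.7103,-.0351,.0611]),
"scene":([[494.8,0,255.7],[0,494.8,196.5],[0,0,1]],[-.0861,0,0,0,0],[-.1445,.8733,.9421],[-.2588,.8623,-.4158,.1288])}
def proj(c,P):
    K,D,o,q=CAM[c];r=R.from_quat(q).inv()
    pc=r.apply(np.atleast_2d(P)-o)
    return cv2.projectPoints(pc,np.zeros(3),np.zeros(3),np.array(K),np.array(D,float))[0][:,0]
def ray(c,uv):
    K,D,o,q=CAM[c]
    n=cv2.undistortPoints(np.array([[uv]],float),np.array(K),np.array(D,float))[0,0]
    return np.array(o),R.from_quat(q).apply([n[0],n[1],1])
def atz(c,uv,z):
    o,d=ray(c,uv);return o+d*(z-o[2])/d[2]
def tri(a,b):
    o1,d1=ray("top",a);o2,d2=ray("scene",b)
    s=np.linalg.lstsq(np.c_[d1,-d2],o2-o1,rcond=None)[0];p,q=o1+d1*s[0],o2+d2*s[1]
    return (p+q)/2,np.linalg.norm(p-q)
def pl(p,L): # pose x,y,yaw
    return R.from_euler('z',p[2]).apply(np.atleast_2d(L))+[p[0],p[1],0]
def top(u,v):return (np.array([u,v])+.5)/5.9-.5+[185,122]
def sc(u,v):return (np.array([u,v])+.5)/4.8-.5+[185,175]
E
python3 - <<'E'
from h import *
L=np.array([[80,-195,12],[-60,-195,12],[-60,75,12],[80,75,12.]])/1e3
T=np.array([top(*x) for x in[(700,68),(755,400),(80,490),(50,150)]])
S=np.array([sc(*x) for x in[(262,42),(452,95),(250,353),(52,285)]])
for use in("ts","t","s"):
    f=lambda p:np.concatenate([(proj("top",pl(p,L))-T).ravel()*('t' in use),(proj("scene",pl(p,L))-S).ravel()*('s' in use)])
    r=least_squares(f,[.5,.047,.1],loss="soft_l1");print(use,r.x[:2].round(4),np.degrees(r.x[2]).round(2),f(r.x).round(1))
    if use=="ts":J=r.x
inv=lambda P:(R.from_euler('z',-J[2]).apply(np.atleast_2d(P)-[J[0],J[1],0])*1e3).round(1)
print("tile top",[inv(atz("top",top(*x),.04))[0] for x in[(105,275),(358,240),(373,378),(120,410)]])
print("hub",inv(atz("top",top(630,245),.053)),"knobtop",inv(atz("top",top(560,305),.091)))
print("eyelets tri",[(inv(p),round(e*1e3,1)) for p,e in[tri(top(*a),sc(*b)) for a,b in[((143,291),(177,241)),((326,267),(237,170)),((337,357),(290,188)),((153,382),(231,260))]]])
p,e=tri(top(560,305),sc(355,40));print("knob top world",p.round(4),e)
print("long stop holes tri?",tri(top(88,130),sc(70,210)))
E
python3 - <<'E'
import cv2,numpy as np
a=cv2.imread("pics/top0.png")[195:230,105:155];b=cv2.imread("pics/scene0.png")[265:305,185:235]
f=lambda i,s:cv2.resize(i,(500,500*i.shape[0]//i.shape[1]),interpolation=cv2.INTER_CUBIC)
a=f(a,0);b=f(b,0);h=max(a.shape[0],b.shape[0]);
g=lambda i:cv2.copyMakeBorder(i,0,h-i.shape[0],0,0,0)
cv2.imwrite("pics/sp.png",cv2.resize(np.hstack([g(a),g(b)]),None,fx=.8,fy=.8))
E
```

```text
ts [0.4955 0.047 ] 6.61 [ 0.5 -0.9 -0.1  0.6 -0.1  0.4 -1.3  0.2 -0.  -2.3  0.7 -1.1  0.3  0.8
 -2.6 -0.9]
t [0.4959 0.0466] 6.48 [ 0.8 -0.9  0.1  0.7 -0.   0.1 -1.1 -0.1  0.  -0.   0.  -0.   0.   0.
 -0.  -0. ]
s [0.4933 0.0496] 6.79 [-0.  -0.  -0.   0.  -0.   0.  -0.   0.  -0.1 -1.6  0.7 -0.5  0.6  1.7
 -2.6 -0. ]
tile top [array([20.2, 51.3, 40. ]), array([ 20.7, -48.4,  40. ]), array([-33.9, -47.4,  40. ]), array([-33.4,  51.3,  40. ])]
hub [[   2.2 -151.6   53. ]] knobtop [[ -23.4 -119.8   91. ]]
eyelets tri [(array([[10.3, 36.6, 40.3]]), np.float64(3.1)), (array([[ 10.6, -35.2,  39.2]]), np.float64(2.7)), (array([[-25. , -35. ,  38.8]]), np.float64(2.6)), (array([[-25.4,  36.9,  40.3]]), np.float64(2.6))]
knob top world [ 0.4849 -0.0754  0.0899] 0.003049960994415887
long stop holes tri? (array([0.56344877, 0.10472122, 0.04928459]), np.float64(0.0043870724389182755))
```

View pics/sp.png

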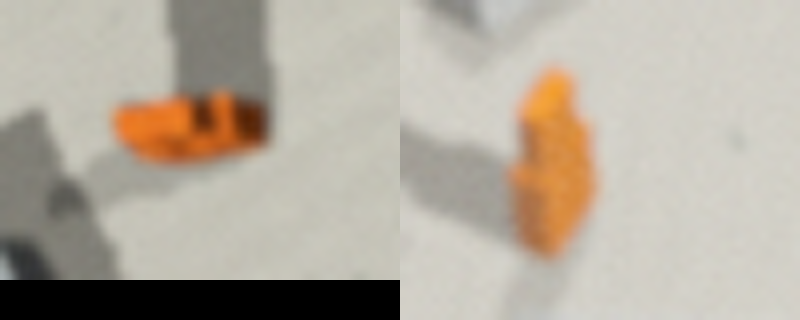

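Left panel (top view): the spacer's orange blob runs from about (112,95) to (270,162), so its wide side lies roughly along image horizontal (world y). Right panel (scene view): it stands upright with the tab on top at (555,75) and its foot bottom at (548,258). I'll fit its silhouette.

```bash
cat > fitsp.py <<'E'
from h import *
from scipy.optimize import differential_evolution
def box(a,b,z0,z1):return np.array([[x,y,z] for x in(-a,a) for y in(-b,b) for z in(z0,z1)])/1e3
B=[box(7,15,0,36),box(5,11,36,60)]
def mask(img,roi):
    u0,u1,v0,v1=roi;h=cv2.cvtColor(cv2.resize(img[v0:v1,u0:u1],None,fx=4,fy=4,interpolation=cv2.INTER_LINEAR),cv2.COLOR_BGR2HSV)
    return ((h[...,0]>2)&(h[...,0]<22)&(h[...,1]>130)&(h[...,2]>40)).astype(np.uint8)
def rend(c,p,roi,shape,z=0.):
    m=np.zeros(shape,np.uint8)
    for b in B:
        q=(proj(c,pl(p,b)+[0,0,z])-[roi[0],roi[2]]+.5)*4-.5
        cv2.fillConvexPoly(m,cv2.convexHull(np.round(q*16).astype(np.int32)),1,shift=4)
    return m
def fit(imgs,rois,bounds,withz=True):
    M={c:mask(imgs[c],rois[c]) for c in imgs}
    print({c:int(m.sum()) for c,m in M.items()})
    def f(p):
        s=0
        for c in M:
            r=rend(c,p,rois[c],M[c].shape,p[3]);s+=1-(r&M[c]).sum()/max(1,(r|M[c]).sum())
        return s
    r=differential_evolution(f,bounds,seed=1,maxiter=60,popsize=12);return r.x,r.fun
E
python3 - <<'E'
from fitsp import *
im={c:cv2.imread(f"pics/{c}0.png") for c in("top","scene")}
ro={"top":(105,155,195,230),"scene":(185,235,262,305)}
for use in(["top","scene"],["top"],["scene"]):
    x,e=fit({c:im[c] for c in use},ro,[(.39,.44),(.26,.30),(-1.57,1.57),(-.004,.004)])
    print(use,x[:2].round(4),np.degrees(x[2]).round(1),x[3].round(4),round(e,3))
E
```

```text
{'top': 1902, 'scene': 2183}
['top', 'scene'] [0.4157 0.2753] 7.4 -0.003 0.583
{'top': 1902}
['top'] [0.4159 0.2782] 4.0 -0.0035 0.171
{'scene': 2183}
['scene'] [0.4169 0.2703] 29.9 -0.0037 0.227
```

Run:
```python
from fitsp import *
im={c:cv2.imread(f"pics/{c}0.png") for c in("top","scene")}
ro={"top":(105,155,195,230),"scene":(185,235,262,305)}
M={c:mask(im[c],ro[c]) for c in im}
# looser mask check
for lo in(130,90):
  def mk(c):
    u0,u1,v0,v1=ro[c];h=cv2.cvtColor(cv2.resize(im[c][v0:v1,u0:u1],None,fx=4,fy=4),cv2.COLOR_BGR2HSV)
    return ((h[...,0]<25)&(h[...,1]>lo)).astype(np.uint8)
  M={c:mk(c) for c in im}
  for c in M:
    n,l,st,_=cv2.connectedComponentsWithStats(M[c]);k=1+st[1:,4].argmax();M[c]=(l==k).astype(np.uint8)
  def f(p,show=0):
    s=[]
    for c,o in(("top",(0,0)),("scene",p[3:5])):
        r=rend(c,p[:3],(ro[c][0]-o[0],0,ro[c][2]-o[1],0),M[c].shape)
        s.append(1-(r&M[c]).sum()/(r|M[c]).sum())
    return s if show else sum(s)
  r=differential_evolution(f,[(.39,.44),(.26,.30),(-1.57,1.57),(-3,3),(-3,3)],seed=1,maxiter=80)
  print(lo,r.x.round(4),np.degrees(r.x[2]),f(r.x,1))
  for d in(-10,0,10,20,30,40):
    g=lambda q:f([q[0],q[1],np.radians(d),q[2],q[3]])
    rr=differential_evolution(g,[(.39,.44),(.26,.30),(-3,3),(-3,3)],seed=1,maxiter=40);print(d,rr.x.round(4),round(rr.fun,3))
```

```text
130 [ 0.4159  0.2753  0.0998  1.961  -0.5722] 5.720435623486346 [np.float64(0.1856775300171527), np.float64(0.40175390517950127)]
-10 [ 0.4156  0.276   2.1565 -0.4945] 0.776
0 [0.4153 0.275  0.6258 0.1684] 0.621
10 [0.416  0.2746 1.1472 1.1058] 0.594
20 [ 0.4156  0.2752  1.2235 -0.2803] 0.59
30 [0.4162 0.2738 0.7296 0.1625] 0.56
40 [ 0.4141  0.2758  0.6902 -1.7326] 0.688
90 [0.4156 0.2751 0.2102 0.701  0.1533] 12.045994361672582 [np.float64(0.09146094698502627), np.float64(0.19751660410049088)]
-10 [ 0.4155  0.2772  1.7474 -0.4148] 0.617
0 [ 0.4154  0.2762  1.8503 -0.5529] 0.44
10 [ 0.4155  0.2753  0.8238 -0.1333] 0.291
20 [ 0.4155  0.2752  0.7632 -0.0336] 0.303
30 [ 0.415   0.2748  0.4931 -0.4743] 0.448
40 [ 0.4151  0.2752  0.3123 -0.8884] 0.638
```

carry_out(deltas=[0,0,0,0,0,4.5,1,0,0,0,0,0,4.5,1,0,0,0,0,0,0,1])

```text
t: 1.7
position: [0.1886, -0.6741, 0.2279]
ee_rot: [0.998, 0.057, -0.0, 0.0]
wrist_force: [0.1, -0.2, 0.3]
width: 1.001
finger_force: 0.0
```

```bash
cat >> h.py <<'E'
J=np.array([.4957,.0468,np.radians(6.6)])
def tojig(P):return R.from_euler('z',-J[2]).apply(np.atleast_2d(P)-[J[0],J[1],0])[0]*1e3
def go(target,o):
    """target world (m): remaining shift in tool axes (mm); prints pose in jig frame"""
    r=R.from_quat(o["ee_rot"]);d=r.inv().apply(np.array(target)-o["position"])*1e3
    x=r.apply([1,0,0]);print("t",round(o["t"],2),"yaw",np.degrees(np.arctan2(x[1],x[0])).round(2),"tilt",np.round(r.apply([0,0,1])[:2],4),"jig",tojig(o["position"]).round(1),"w",np.round(o["width"],3),"F",np.round(o["wrist_force"],1),"ff",round(o["finger_force"],1))
    print("tool delta",d.round(1))
E
python3 - <<'E'
from h import *
from bench import ctrl
go([.4849,-.0754,.072],ctrl.get_obs()); print(pl(J,[0,-.150,.072]),tojig([.4849,-.0754,.072]),tojig([.4156,.2752,0]))
E
```

```text
t 1.7 yaw 6.56 tilt [ 0. -0.] jig [-387.9 -680.9  227.9] w 1.001 F [ 0.1 -0.2  0.3] ff 0.0
tool delta [ 362.7 -561.   155.9]
[[ 0.51294057 -0.10220591  0.072     ]] [ -24.77374566 -120.14883073   72.        ] [-53.31751335 236.09280542   0.        ]
```

carry_out(deltas=[24,-37.4,0,0,0,0,1,24,-37.4,0,0,0,0,1,24,-37.4,0,0,0,0,1,24,-37.4,0,0,0,0,1,24,-37.4,0,0,0,0,1,24,-37.4,0,0,0,0,1,24,-37.4,0,0,0,0,1,24,-37.4,0,0,0,0,1,24,-37.4,0,0,0,0,1,24,-37.4,0,0,0,0,1])

```text
t: 2.7
position: [0.3843, -0.2734, 0.2282]
ee_rot: [0.998, 0.059, 0.0, 0.0]
wrist_force: [0.9, -0.9, -0.4]
width: 1.004
finger_force: 0.0
```

carry_out(deltas=[24.4,-37.4,0,0,0,0,1,24.4,-37.4,0,0,0,0,1,24.4,-37.4,0,0,0,0,1,24.4,-37.4,0,0,0,0,1,24.4,-37.4,10,0,0,0,1,0,0,30,0,0,0,1,0,0,20,0,0,0,1,0,0,0,0,0,0,1])

```text
t: 3.5
position: [0.482, -0.0744, 0.1659]
ee_rot: [0.998, 0.059, -0.002, -0.001]
wrist_force: [-0.2, -0.7, 0.7]
width: 0.998
finger_force: 0.0
```

Run:
```python
from h import *
from bench import ctrl
go([.4849,-.0754,.072],ctrl.get_obs())
p=ctrl.read_camera("top");cv2.imwrite("pics/top1.png",p["img"]);s=ctrl.read_camera("scene")
for q in(p,s):
    print([(np.round(x["at"],4),round(x["conf"],2)) for x in ctrl.mark_of(q,"knob")])
a=p["img"][122:210,185:320];b=s["img"][150:260,205:300]
a=cv2.resize(a,(400,261),interpolation=cv2.INTER_CUBIC);b=cv2.resize(b,(400,463),interpolation=cv2.INTER_CUBIC)
cv2.imwrite("pics/v1.png",np.hstack([cv2.copyMakeBorder(a,0,202,0,0,0),b]))
```

```text
t 3.5 yaw 6.8 tilt [-0.0039  0.0008] jig [ -27.5 -118.8  165.9] w 0.998 F [-0.2 -0.7  0.7] ff 0.0
tool delta [ 3.1  1.4 93.8]
[]
[(array([ 0.4828, -0.0711,  0.0721]), 0.52)]
```

View pics/v1.png

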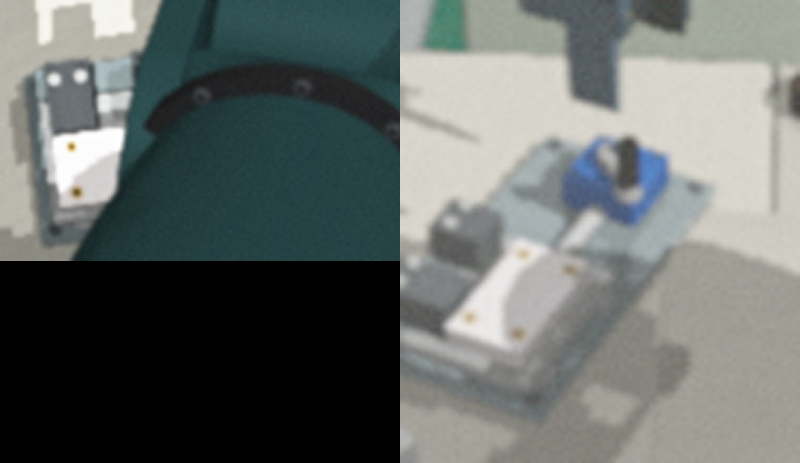

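The top view is blocked by the arm. In the scene view the gripper finger (595,100) hangs above and beside the black knob (627,160), which is where it should be. I'll lower it and grip.

carry_out(deltas=[2,1,30,0,0,0,1,0,0,30,0,0,0,1,0,0,20,0,0,0,1,0,0,13,0,0,0,1,0,0,0,0,0,0,0.5,0,0,0,0,0,0,0.0,0,0,0,0,0,0,0.0,0,0,0,0,0,0,0.0,0,0,0,0,0,0,0.0,0,0,0,0,0,0,0.0])

```text
t: 4.7
position: [0.4857, -0.0759, 0.0753]
ee_rot: [0.998, 0.058, 0.0, 0.0]
wrist_force: [0.1, 1.4, 1.0]
width: 0.504
finger_force: 0.0
```

Run:
```python
from h import *
from bench import ctrl
go([.4849,-.0754,.072],ctrl.get_obs())
```

```text
t 4.7 yaw 6.63 tilt [ 0.0006 -0.0001] jig [ -24.  -120.7   75.3] w 0.504 F [0.1 1.4 1. ] ff 0.0
tool delta [-0.8 -0.6  3.3]
```

carry_out(deltas=[-1,0,0,0,0,0,0,0,0,0,0,0,0,0,0,0,0,0,0,0,0,0,0,0,0,0,0,0,0,0,0,0,0,0,0,0,0,0,0,0,0,0])

```text
t: 5.3
position: [0.4844, -0.0759, 0.0749]
ee_rot: [0.998, 0.058, -0.0, -0.0]
wrist_force: [-1.1, 1.6, 2.0]
width: 0.188
finger_force: 30.0
```

Run:
```python
from h import *
from bench import ctrl
go([.4849,-.0754,.072],ctrl.get_obs())
```

```text
t 5.3 yaw 6.63 tilt [-0.0004  0.0001] jig [ -25.4 -120.6   74.9] w 0.188 F [-1.1  1.6  2. ] ff 30.0
tool delta [ 0.6 -0.4  2.9]
```

```bash
cat > ck.py <<'E'
import numpy as np,sys
a,b,n=map(float,sys.argv[1:4])
t=np.radians(np.linspace(a,b,int(n)+1));P=np.c_[-40*np.cos(t),-40*np.sin(t)]
for d in np.diff(P,axis=0).round(1):print(f"{d[0]}, {d[1]}, 0, 0, 0, 0, 0,",end=" ")
print()
E
python3 ck.py 47.5 107.5 5
```

```text
6.7, -5.0, 0, 0, 0, 0, 0, 7.6, -3.5, 0, 0, 0, 0, 0, 8.2, -1.8, 0, 0, 0, 0, 0, 8.4, -0.1, 0, 0, 0, 0, 0, 8.2, 1.7, 0, 0, 0, 0, 0,
```

carry_out(deltas=[6.7,-5.0,0,0,0,0,0,7.6,-3.5,0,0,0,0,0,8.2,-1.8,0,0,0,0,0,8.4,-0.1,0,0,0,0,0,8.2,1.7,0,0,0,0,0,0,0,0,0,0,0,0])

```text
t: 5.9
position: [0.5238, -0.0631, 0.0749]
ee_rot: [0.998, 0.058, 0.0, 0.0]
wrist_force: [-0.2, -6.0, -0.3]
width: 0.188
finger_force: 30.0
```

```bash
python3 - <<'E'
from h import *
from bench import ctrl
go([.4849,-.0754,.072],ctrl.get_obs())
E
python3 ck.py 107.5 197.5 6;python3 ck.py 197.5 347.5 10;python3 ck.py 347.5 497.5 10
```

```text
t 5.9 yaw 6.67 tilt [ 0.0006 -0.0008] jig [  15.3 -112.4   74.9] w 0.188 F [-0.2 -6.  -0.3] ff 30.0
tool delta [-40.1   7.7   2.9]
9.5, 4.4, 0, 0, 0, 0, 0, 8.0, 6.7, 0, 0, 0, 0, 0, 6.0, 8.6, 0, 0, 0, 0, 0, 3.6, 9.8, 0, 0, 0, 0, 0, 0.9, 10.4, 0, 0, 0, 0, 0, -1.8, 10.3, 0, 0, 0, 0, 0, 
-4.4, 9.5, 0, 0, 0, 0, 0, -6.7, 8.0, 0, 0, 0, 0, 0, -8.6, 6.0, 0, 0, 0, 0, 0, -9.8, 3.6, 0, 0, 0, 0, 0, -10.4, 0.9, 0, 0, 0, 0, 0, -10.3, -1.8, 0, 0, 0, 0, 0, -9.5, -4.4, 0, 0, 0, 0, 0, -8.0, -6.7, 0, 0, 0, 0, 0, -6.0, -8.6, 0, 0, 0, 0, 0, -3.6, -9.8, 0, 0, 0, 0, 0, 
-0.9, -10.4, 0, 0, 0, 0, 0, 1.8, -10.3, 0, 0, 0, 0, 0, 4.4, -9.5, 0, 0, 0, 0, 0, 6.7, -8.0, 0, 0, 0, 0, 0, 8.6, -6.0, 0, 0, 0, 0, 0, 9.8, -3.6, 0, 0, 0, 0, 0, 10.4, -0.9, 0, 0, 0, 0, 0, 10.3, 1.8, 0, 0, 0, 0, 0, 9.5, 4.4, 0, 0, 0, 0, 0, 8.0, 6.7, 0, 0, 0, 0, 0,
```

carry_out(deltas=[9.5,4.4,0,0,0,0,0,8.0,6.7,0,0,0,0,0,6.0,8.6,0,0,0,0,0,3.6,9.8,0,0,0,0,0,0.9,10.4,0,0,0,0,0,-1.8,10.3,0,0,0,0,0,0,0,0,0,0,0,0])

```text
t: 6.6
position: [0.5539, -0.1101, 0.0747]
ee_rot: [0.998, 0.058, -0.001, -0.0]
wrist_force: [-7.2, -0.2, 6.2]
width: 0.192
finger_force: 30.0
```

Run:
```python
from h import *
from bench import ctrl
go([.4849,-.0754,.072],ctrl.get_obs())
for c in["scene"]:
    p=ctrl.read_camera(c);print([(np.round(x["at"],4),tojig(x["at"]).round(1),round(x["conf"],2)) for x in ctrl.mark_of(p,"rear_left")])
```

```text
t 6.6 yaw 6.6 tilt [-0.002   0.0005] jig [  39.8 -162.5   74.7] w 0.192 F [-7.2 -0.2  6.2] ff 30.0
tool delta [-64.6 -42.4   2.9]
[(array([0.5084, 0.0962, 0.0336]), array([18.3, 47.6, 33.6]), 0.69)]
```

carry_out(deltas=[-4.4,9.5,0,0,0,0,0,-6.7,8.0,0,0,0,0,0,-8.6,6.0,0,0,0,0,0,-9.8,3.6,0,0,0,0,0,-10.4,0.9,0,0,0,0,0,-10.3,-1.8,0,0,0,0,0,-9.5,-4.4,0,0,0,0,0,-8.0,-6.7,0,0,0,0,0,-6.0,-8.6,0,0,0,0,0,-3.6,-9.8,0,0,0,0,0])

```text
t: 7.7
position: [0.4763, -0.1146, 0.075]
ee_rot: [0.998, 0.058, -0.0, 0.0]
wrist_force: [5.1, 0.2, -3.2]
width: 0.19
finger_force: 30.0
```

Run:
```python
from h import *
from bench import ctrl
go([.4849,-.0754,.072],ctrl.get_obs())
```

```text
t 7.7 yaw 6.63 tilt [-0.0002 -0.0001] jig [ -37.8 -158.1   75. ] w 0.19 F [ 5.1  0.2 -3.2] ff 30.0
tool delta [ 13.1 -38.    3. ]
```

carry_out(deltas=[-0.9,-10.4,0,0,0,0,0,1.8,-10.3,0,0,0,0,0,4.4,-9.5,0,0,0,0,0,6.7,-8.0,0,0,0,0,0,8.6,-6.0,0,0,0,0,0,9.8,-3.6,0,0,0,0,0,10.4,-0.9,0,0,0,0,0,10.3,1.8,0,0,0,0,0,9.5,4.4,0,0,0,0,0,8.0,6.7,0,0,0,0,0])

```text
t: 8.7
position: [0.5411, -0.0718, 0.0747]
ee_rot: [0.998, 0.058, -0.001, 0.0]
wrist_force: [-10.1, -9.5, 5.0]
width: 0.19
finger_force: 30.0
```

```bash
python3 - <<'E'
from h import *
from bench import ctrl
go([.4849,-.0754,.072],ctrl.get_obs())
E
python3 ck.py 497.5 647.5 10;python3 ck.py 647.5 737.5 12
```

```text
t 8.7 yaw 6.67 tilt [-0.0024 -0.0002] jig [  31.5 -123.1   74.7] w 0.19 F [-10.1  -9.5   5. ] ff 30.0
tool delta [-56.3  -3.    2.8]
6.0, 8.6, 0, 0, 0, 0, 0, 3.6, 9.8, 0, 0, 0, 0, 0, 0.9, 10.4, 0, 0, 0, 0, 0, -1.8, 10.3, 0, 0, 0, 0, 0, -4.4, 9.5, 0, 0, 0, 0, 0, -6.7, 8.0, 0, 0, 0, 0, 0, -8.6, 6.0, 0, 0, 0, 0, 0, -9.8, 3.6, 0, 0, 0, 0, 0, -10.4, 0.9, 0, 0, 0, 0, 0, -10.3, -1.8, 0, 0, 0, 0, 0, 
-4.9, -1.9, 0, 0, 0, 0, 0, -4.6, -2.5, 0, 0, 0, 0, 0, -4.2, -3.1, 0, 0, 0, 0, 0, -3.8, -3.6, 0, 0, 0, 0, 0, -3.3, -4.1, 0, 0, 0, 0, 0, -2.7, -4.5, 0, 0, 0, 0, 0, -2.1, -4.8, 0, 0, 0, 0, 0, -1.5, -5.0, 0, 0, 0, 0, 0, -0.8, -5.2, 0, 0, 0, 0, 0, -0.1, -5.2, 0, 0, 0, 0, 0, 0.6, -5.2, 0, 0, 0, 0, 0, 1.2, -5.1, 0, 0, 0, 0, 0,
```

carry_out(deltas=[5.5,9.0,0,0,0,0,0,3.6,9.8,0,0,0,0,0,0.9,10.4,0,0,0,0,0,-1.8,10.3,0,0,0,0,0,-4.4,9.5,0,0,0,0,0,-6.7,8.0,0,0,0,0,0,-8.6,6.0,0,0,0,0,0,-9.8,3.6,0,0,0,0,0,-10.4,0.9,0,0,0,0,0,-10.3,-1.8,0,0,0,0,0])

```text
t: 9.7
position: [0.5066, -0.1419, 0.0749]
ee_rot: [0.998, 0.057, 0.0, -0.0]
wrist_force: [5.6, 17.0, -2.9]
width: 0.191
finger_force: 30.0
```

carry_out(deltas=[-4.9,-1.9,0,0,0,0,0,-4.6,-2.5,0,0,0,0,0,-4.2,-3.1,0,0,0,0,0,-3.8,-3.6,0,0,0,0,0,-3.3,-4.1,0,0,0,0,0,-2.7,-4.5,0,0,0,0,0,-2.1,-4.8,0,0,0,0,0])

```text
t: 10.4
position: [0.4789, -0.1207, 0.075]
ee_rot: [0.998, 0.058, 0.001, 0.0]
wrist_force: [4.0, 0.9, -6.0]
width: 0.187
finger_force: 30.0
```

Run:
```python
from h import *
from bench import ctrl
go([.4849,-.0754,.072],ctrl.get_obs())
```

```text
t 10.4 yaw 6.61 tilt [ 0.0013 -0.0004] jig [ -36.  -164.5   75. ] w 0.187 F [ 4.   0.9 -6. ] ff 30.0
tool delta [ 11.2 -44.3   3. ]
```

carry_out(deltas=[-1.5,-5.0,0,0,0,0,0,-0.8,-5.2,0,0,0,0,0,-0.1,-3.0,0,0,0,0,0,0,0,0,0,0,0,0])

```text
t: 10.8
position: [0.4747, -0.1073, 0.075]
ee_rot: [0.998, 0.058, -0.0, -0.0]
wrist_force: [2.5, 1.6, -2.0]
width: 0.188
finger_force: 30.0
```

carry_out(deltas=[0,-1,0,0,0,0,0,0,-1,0,0,0,0,0,0,0,0,0,0,0,0])

```text
t: 11.1
position: [0.4747, -0.1065, 0.075]
ee_rot: [0.998, 0.058, 0.0, 0.001]
wrist_force: [1.8, -11.0, -4.0]
width: 0.188
finger_force: 30.0
```

carry_out(deltas=[0,-1,0,0,0,0,0,0,0,0,0,0,0,0])

```text
t: 11.3
position: [0.4748, -0.1061, 0.0751]
ee_rot: [0.998, 0.058, 0.0, 0.001]
wrist_force: [1.4, -19.6, -6.3]
width: 0.187
finger_force: 30.0
```

Run:
```python
from h import *
from bench import ctrl
go([.4849,-.0754,.072],ctrl.get_obs())
```

```text
t 11.3 yaw 6.7 tilt [ 0.0009 -0.0023] jig [ -38.4 -149.5   75.1] w 0.187 F [  1.4 -19.6  -6.3] ff 30.0
tool delta [ 13.6 -29.3   3. ]
```

carry_out(deltas=[0,2,0,0,0,0,0.5,0,0,0,0,0,0,0.5,0,0,0,0,0,0,0.5,0,0,-25,0,0,0,0.5,0,0,-40,0,0,0,0.5,0,0,-40,0,0,0,0.5,-2,-40,0,0,0,0,0.5,-2,-40,0,0,0,0,0.5,-2,-40,0,0,0,0,0.5,-2,-40,0,0,0,0,0.5])

```text
t: 12.3
position: [0.4475, 0.0528, 0.1801]
ee_rot: [0.998, 0.058, 0.0, -0.0]
wrist_force: [0.3, 0.8, 0.2]
width: 0.502
finger_force: 0.0
```

carry_out(deltas=[-2,-40,0,0,0,0,0.5,-2,-40,0,0,0,0,0.5,-2,-40,0,0,0,0,0.5,-2,-40,0,0,0,0,0.5,0,-40,0,0,0,0,0.5,0,-20,0,0,0,-3.7,0.5,0,0,0,0,0,-3.7,0.5,0,0,0,0,0,0,0.5])

```text
t: 13.1
position: [0.4143, 0.2694, 0.1798]
ee_rot: [0.992, 0.123, -0.0, 0.0]
wrist_force: [0.3, -0.4, 0.2]
width: 0.5
finger_force: 0.0
```

Run:
```python
from h import *
from bench import ctrl
go([.4154,.2755,.053],ctrl.get_obs())
p=ctrl.read_camera("top");s=ctrl.read_camera("scene");
for c,q in(("top",p),("scene",s)):
    cv2.imwrite(f"pics/{c}2.png",q["img"])
    for n in("spacer","knob","rear_left","rear_right","tile"):print(n,[(np.round(x["at"],4),tojig(x["at"]).round(1),round(x["conf"],2)) for x in ctrl.mark_of(q,n)[:2]])
a=p["img"][110:240,90:330];b=s["img"][150:310,165:325]
a=cv2.resize(a,(440,238),interpolation=cv2.INTER_CUBIC);b=cv2.resize(b,(360,360),interpolation=cv2.INTER_CUBIC)
cv2.imwrite("pics/v2.png",np.hstack([cv2.copyMakeBorder(a,0,122,0,0,0),b]))
```

```text
t 13.1 yaw 14.17 tilt [-0.0006 -0.0003] jig [-55.3 230.5 179.8] w 0.5 F [ 0.3 -0.4  0.2] ff 0.0
tool delta [  2.6  -5.6 126.8]
spacer [(array([ 0.4478, -0.2987, -0.0027]), array([ -87.3, -337.7,   -2.7]), 0.7), (array([ 4.184e-01,  2.779e-01, -2.000e-04]), array([-5.020e+01,  2.385e+02, -2.000e-01]), 0.46)]
knob []
rear_left []
rear_right [(array([0.5149, 0.0076, 0.034 ]), array([ 14.6, -41.1,  34. ]), 0.67), (array([ 0.3811, -0.3025, -0.0019]), array([-154. , -333.8,   -1.9]), 0.63)]
tile [(array([0.4813, 0.048 , 0.0261]), array([-14.2,   2.8,  26.1]), 0.97)]
spacer [(array([4.138e-01, 2.751e-01, 2.000e-04]), array([-5.510e+01,  2.362e+02,  2.000e-01]), 0.48)]
knob [(array([ 0.4769, -0.1056,  0.072 ]), array([ -36.2, -149.2,   72. ]), 0.41)]
rear_left [(array([0.496 , 0.092 , 0.0345]), array([ 5.5, 44.9, 34.5]), 0.66)]
rear_right [(array([0.5127, 0.0076, 0.0306]), array([ 12.4, -40.9,  30.6]), 0.92), (array([0.496 , 0.0509, 0.0068]), array([0.8, 4. , 6.8]), 0.3)]
tile [(array([0.4797, 0.0442, 0.0254]), array([-16.2,  -0.7,  25.4]), 0.94)]
```

View pics/v2.png

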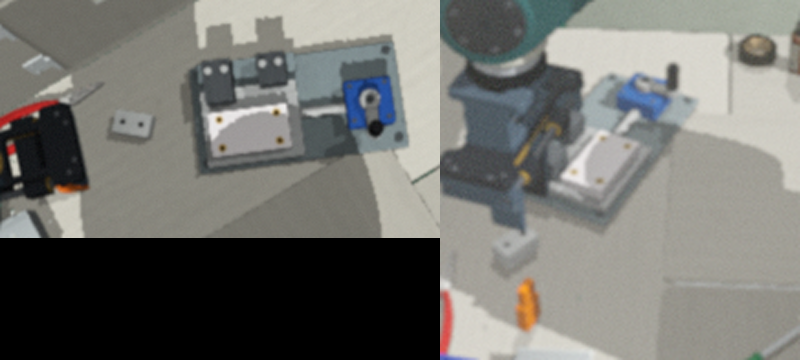

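The top view shows the bed back, the tile clear of both stops and the knob at (376,128). The scene view shows the open gripper above the standing spacer (527,305). I'll go down and grip.

carry_out(deltas=[2.5,-5.5,40,0,0,0,0.5,0,0,35,0,0,0,0.5,0,0,25,0,0,0,0.5,0,0,20,0,0,0,0.5,0,0,7,0,0,0,0.5,0,0,0,0,0,0,0.5,0,0,0,0,0,0,0,0,0,0,0,0,0,0,0,0,0,0,0,0,0,0,0,0,0,0,0,0])

```text
t: 14.7
position: [0.4163, 0.2751, 0.0536]
ee_rot: [0.993, 0.122, 0.001, -0.0]
wrist_force: [-1.3, 1.0, 4.9]
width: 0.239
finger_force: 30.0
```

Run:
```python
from h import *
from bench import ctrl
go([.4154,.2755,.053],ctrl.get_obs());print(ctrl.get_obs()["ft_torque"])
```

```text
t 14.7 yaw 14.03 tilt [0.001  0.0006] jig [-52.6 235.9  53.6] w 0.239 F [-1.3  1.   4.9] ff 30.0
tool delta [-0.8 -0.6  0.6]
[0.03865212 0.04592074 0.058661  ]
```

carry_out(deltas=[0,0,-20,0,0,0,0,0,0,-30,0,0,0,0,0,0,-30,0,0,3.7,0,0,0,0,0,0,3.7,0,0,0,0,0,0,0,0,0,0,0,0,0,0,0])

```text
t: 15.3
position: [0.4156, 0.2747, 0.1327]
ee_rot: [0.998, 0.059, -0.0, 0.0]
wrist_force: [0.3, 0.2, -1.4]
width: 0.237
finger_force: 29.9
```

```bash
cat > chk.py <<'E'
from fitsp import *
from bench import ctrl
import sys
o=ctrl.get_obs();go(pl(J,[.026,-.034,.0])[0]+[0,0,.078],o)
s=ctrl.read_camera("scene");cv2.imwrite(f"pics/scene_{o['t']:.1f}.png",s["img"])
P=o["position"];c0=np.array([P[0],P[1],P[2]-.053+0.0])
u,v=proj("scene",c0+[0,0,.03])[0].astype(int);roi=(u-28,u+28,v-28,v+28)
h=cv2.cvtColor(cv2.resize(s["img"][roi[2]:roi[3],roi[0]:roi[1]],None,fx=4,fy=4),cv2.COLOR_BGR2HSV)
M=((h[...,0]<25)&(h[...,1]>90)).astype(np.uint8);n,l,st,_=cv2.connectedComponentsWithStats(M);M=(l==1+st[1:,4].argmax()).astype(np.uint8)
M[:int(0)]=0
f=lambda p:1-(lambda r:(r&M).sum()/(r|M).sum())(rend("scene",[p[0],p[1],p[2]],roi,M.shape,p[3]))
b=[(c0[0]-.012,c0[0]+.012),(c0[1]-.008,c0[1]+.008),(J[2]-.12,J[2]+.12),(c0[2]-.004,c0[2]+.004)]
r=differential_evolution(f,b,seed=1,maxiter=40)
print("spacer jig",tojig([*r.x[:2],r.x[3]]).round(1),"rel tcp",(tojig([*r.x[:2],r.x[3]])-tojig(P)).round(1),np.degrees(r.x[2]).round(1),r.fun)
E
python3 chk.py
```

```text
t 15.3 yaw 6.74 tilt [-0.0004 -0.0002] jig [-53.4 235.5 132.7] w 0.237 F [ 0.3  0.2 -1.4] ff 29.9
tool delta [ 78.7 269.7  54.7]
spacer jig [-55.8 233.3  79. ] rel tcp [ -2.4  -2.3 -53.7] 11.8 0.4538539553752535
```

carry_out(deltas=[11,38.5,0,0,0,0,0,11,38.5,0,0,0,0,0,11,38.5,0,0,0,0,0,11,38.5,0,0,0,0,0,11,38.5,0,0,0,0,0,11,38.5,0,0,0,0,0,12.2,38.7,0,0,0,0,0,0,0,0,0,0,0,0,0,0,10,0,0,0,0,0,0,0,0,0,0,0])

```text
t: 16.35
position: [0.5233, 0.0165, 0.1211]
ee_rot: [0.998, 0.058, -0.001, -0.0]
wrist_force: [0.2, 0.7, -1.1]
width: 0.237
finger_force: 29.9
```

Run:
```python
from h import *
from bench import ctrl
go(pl(J,[.0255,-.034,.0])[0]+[0,0,.078],ctrl.get_obs())
s=ctrl.read_camera("scene");cv2.imwrite("pics/scene3.png",s["img"]);t=ctrl.read_camera("top");
a=cv2.resize(s["img"][165:265,180:280],(500,500),interpolation=cv2.INTER_CUBIC)
b=cv2.resize(t["img"][120:215,185:245],(300,475),interpolation=cv2.INTER_CUBIC)
cv2.imwrite("pics/v3.png",np.hstack([a,cv2.copyMakeBorder(b,0,25,0,0,0)]))
```

```text
t 16.35 yaw 6.69 tilt [-0.0029  0.0001] jig [ 23.9 -33.2 121.1] w 0.237 F [ 0.2  0.7 -1.1] ff 29.9
tool delta [ 1.7  0.8 43.1]
```

View pics/v3.png

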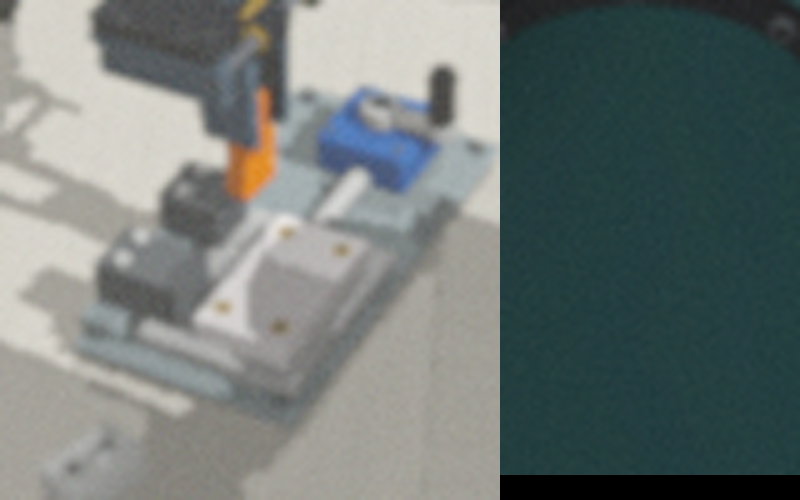

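The scene view shows the spacer held upright over the gap, its lower end at (245,195) between the short stop (200,200) and the tile edge. The top view is blocked by the arm. I'll lower it slowly and watch the force.

carry_out(deltas=[1.5,0.8,10,0,0,0,0,0,0,8,0,0,0,0,0,0,8,0,0,0,0,0,0,0,0,0,0,0])

```text
t: 16.85
position: [0.5255, 0.0155, 0.0956]
ee_rot: [0.998, 0.058, -0.001, -0.0]
wrist_force: [-0.3, -0.0, -0.6]
width: 0.24
finger_force: 29.9
```

carry_out(deltas=[0,0,5,0,0,0,0,0,0,5,0,0,0,0,0,0,3,0,0,0,0,0,0,2,0,0,0,0,0,0,0,0,0,0,0])

```text
t: 17.35
position: [0.5262, 0.0153, 0.0817]
ee_rot: [0.998, 0.058, -0.0, -0.0]
wrist_force: [-0.1, -0.1, -0.8]
width: 0.239
finger_force: 29.9
```

Run:
```python
from h import *
from bench import ctrl
go(pl(J,[.0255,-.034,.0])[0]+[0,0,.078],ctrl.get_obs())
s=ctrl.read_camera("scene");cv2.imwrite("pics/scene4.png",s["img"])
for n in("spacer","tile","rear_left","rear_right"):print(n,[(tojig(x["at"]).round(1),round(x["conf"],2)) for x in ctrl.mark_of(s,n)])
```

```text
t 17.35 yaw 6.63 tilt [-0.0003  0.    ] jig [ 26.7 -34.8  81.7] w 0.239 F [-0.1 -0.1 -0.8] ff 29.9
tool delta [-1.2 -0.8  3.7]
spacer [(array([-152.1, -337.9,    4.2]), 0.68), (array([ 26.5, -33.4,  27.3]), 0.48)]
tile [(array([-17.3,   1.3,  25.7]), 0.88)]
rear_left [(array([10.5, 43.2, 31.2]), 0.96)]
rear_right [(array([ 13.5, -42.7,  32.9]), 0.85)]
```

carry_out(deltas=[-0.5,0,2,0,0,0,0,0,0,1,0,0,0,0,0,0,0,0,0,0,0])

```text
t: 17.9
position: [0.5257, 0.0153, 0.0787]
ee_rot: [0.998, 0.058, -0.0, -0.0]
wrist_force: [0.2, -0.6, -0.7]
width: 0.241
finger_force: 29.9
```

carry_out(deltas=[0,0,0.5,0,0,0,0,0,0,0.5,0,0,0,0,0,0,0,0,0,0,0])

```text
t: 18.2
position: [0.5258, 0.0153, 0.0779]
ee_rot: [0.998, 0.058, -0.0, -0.0]
wrist_force: [0.2, 0.4, -0.4]
width: 0.239
finger_force: 29.9
```

carry_out(deltas=[0,0,0.5,0,0,0,0,0,0,0.5,0,0,0,0,0,0,0,0,0,0,0])

```text
t: 18.5
position: [0.5263, 0.0154, 0.0775]
ee_rot: [0.998, 0.058, 0.0, -0.0]
wrist_force: [-1.9, 1.9, 9.1]
width: 0.24
finger_force: 30.0
```

It has touched the bed at the expected height, so I'll release it and retreat up.

carry_out(deltas=[0,0,0,0,0,0,0.5,0,0,0,0,0,0,0.5,0,0,0,0,0,0,0.5,0,0,0,0,0,0,0.5,0,0,-15,0,0,0,0.5,0,0,-25,0,0,0,0.5,0,0,-35,0,0,0,0,-36,-34,0,0,0,0,0,-36,0,0,0,0,0,0,0,0,0,0,0,0,0])

```text
t: 19.5
position: [0.4465, 0.041, 0.1523]
ee_rot: [0.998, 0.058, -0.001, -0.0]
wrist_force: [0.8, 0.4, -0.5]
width: 0.179
finger_force: 0.0
```

Run:
```python
from h import *
from bench import ctrl
go(pl(J,[-.062,0,.0])[0]+[0,0,.046],ctrl.get_obs())
s=ctrl.read_camera("scene");cv2.imwrite("pics/scene5.png",s["img"])
for n in("spacer","tile","rear_left","rear_right"):print(n,[(tojig(x["at"]).round(1),round(x["conf"],2)) for x in ctrl.mark_of(s,n)])
cv2.imwrite("pics/v5.png",cv2.resize(s["img"][165:265,180:280],(500,500),interpolation=cv2.INTER_CUBIC))
```

```text
t 19.5 yaw 6.69 tilt [-0.0017 -0.0001] jig [-4.960e+01 -1.000e-01  1.523e+02] w 0.179 F [ 0.8  0.4 -0.5] ff 0.0
tool delta [-1.230e+01 -1.000e-01  1.063e+02]
spacer [(array([ 25.9, -34.9,  21. ]), 0.72)]
tile [(array([-16.9,   0.8,  24.1]), 0.57), (array([ 33.4, -35.7,  21.7]), 0.49), (array([ -38. , -149. ,   72.9]), 0.21)]
rear_left [(array([11.8, 46.4, 34.7]), 0.58)]
rear_right [(array([ 12.3, -44. ,  32.5]), 0.94)]
```

View pics/v5.png

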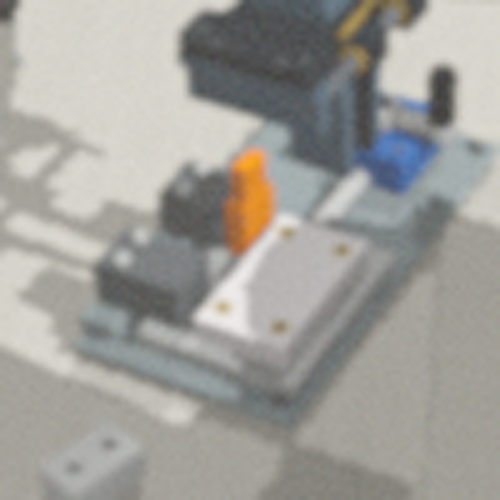

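The spacer stands upright by itself on the bed at (248,205), just in front of the short stop, and the tile hasn't moved. Next I'll bring the closed fingers down in front of the tile.

carry_out(deltas=[-8,-1,10,0,0,0,0,-7.5,0,20,0,0,0,0,0,0,20,0,0,0,0,0,0,0,0,0,0,0])

```text
t: 20.15
position: [0.4329, 0.0398, 0.0995]
ee_rot: [0.998, 0.058, -0.002, -0.0]
wrist_force: [-0.2, 0.1, 1.2]
width: 0.008
finger_force: 0.0
```

Run:
```python
from h import *
from bench import ctrl
go(pl(J,[-.065,.001,.0])[0]+[0,0,.043],ctrl.get_obs());print(ctrl.get_obs()["qpos"].round(2))
```

```text
t 20.15 yaw 6.62 tilt [-0.0045 -0.0002] jig [-63.2   0.3  99.5] w 0.008 F [-0.2  0.1  1.2] ff 0.0
tool delta [-1.6 -0.7 56.5]
[0.04 0.19 2.3  0.   0.66 1.49]
```

carry_out(deltas=[-1.5,-0.7,20,0,0,0,0,0,0,20,0,0,0,0,0,0,10,0,0,0,0,0,0,6,0,0,0,0,0,0,0,0,0,0,0])

```text
t: 20.65
position: [0.4333, 0.0405, 0.0458]
ee_rot: [0.998, 0.058, -0.0, -0.0]
wrist_force: [0.3, -0.5, 0.2]
width: 0.005
finger_force: 0.0
```

Run:
```python
from h import *
from bench import ctrl
go(pl(J,[-.065,.001,.0])[0]+[0,0,.043],ctrl.get_obs());print(ctrl.get_obs()["qpos"].round(2))
s=ctrl.read_camera("scene")
for n in("tile","rear_left","rear_right"):print(n,[(tojig(x["at"]).round(1),round(x["conf"],2)) for x in ctrl.mark_of(s,n)])
```

```text
t 20.65 yaw 6.62 tilt [-0.0007 -0.    ] jig [-62.8   0.9  45.8] w 0.005 F [ 0.3 -0.5  0.2] ff 0.0
tool delta [-2.2 -0.1  2.8]
[0.04 0.31 2.31 0.   0.53 1.49]
tile [(array([-17.7,   0.3,  26.1]), 0.58)]
rear_left [(array([12.8, 47.4, 35.3]), 0.69), (array([ 27.2, -35.1,  21.6]), 0.5)]
rear_right [(array([39.3, 32.3, 22. ]), 0.19)]
```

carry_out(deltas=[0,0,2,0,0,0,0,2,0,0,0,0,0,0,2,0,0,0,0,0,0,1.5,0,0,0,0,0,0,1.5,0,0,0,0,0,0,1.5,0,0,0,0,0,0,0,0,0,0,0,0,0])

```text
t: 21.55
position: [0.442, 0.0415, 0.0439]
ee_rot: [0.998, 0.058, 0.0, -0.0]
wrist_force: [0.2, 0.2, 0.1]
width: 0.001
finger_force: 0.1
```

carry_out(deltas=[1,0,0,0,0,0,0,1,0,0,0,0,0,0,0,0,0,0,0,0,0])

```text
t: 21.85
position: [0.4439, 0.0417, 0.0439]
ee_rot: [0.998, 0.058, 0.0, -0.0]
wrist_force: [-2.1, -0.4, -0.4]
width: 0.002
finger_force: 0.3
```

Run:
```python
from h import *
from bench import ctrl
go(pl(J,[-.050,.001,.0])[0]+[0,0,.044],ctrl.get_obs())
s=ctrl.read_camera("scene")
for n in("tile","rear_left","rear_right","spacer"):print(n,[(tojig(x["at"]).round(1),round(x["conf"],2)) for x in ctrl.mark_of(s,n)])
```

```text
t 21.85 yaw 6.63 tilt [0.0002 0.    ] jig [-52.1   0.9  43.9] w 0.002 F [-2.1 -0.4 -0.4] ff 0.3
tool delta [ 2.1 -0.1 -0.1]
tile [(array([-8.8, -0.2, 27.2]), 0.86)]
rear_left [(array([25. , 46.3, 35.1]), 0.83)]
rear_right []
spacer []
```

carry_out(deltas=[1,0,0,0,0,0,0,1,0,0,0,0,0,0,0,0,0,0,0,0,0])

```text
t: 22.4
position: [0.4442, 0.0418, 0.0436]
ee_rot: [0.998, 0.058, -0.002, 0.0]
wrist_force: [-8.5, -2.6, 5.0]
width: 0.004
finger_force: 4.1
```

carry_out(deltas=[1,0,0,0,0,0,0,1,0,0,0,0,0,0,0,0,0,0,0,0,0])

```text
t: 22.7
position: [0.4444, 0.0419, 0.0432]
ee_rot: [0.998, 0.058, -0.004, 0.0]
wrist_force: [-16.6, -4.3, 12.9]
width: 0.005
finger_force: 8.6
```

carry_out(deltas=[1,0,0,0,0,0,0,1,0,0,0,0,0,0,0,0,0,0,0,0,0])

```text
t: 23.0
position: [0.4445, 0.042, 0.0428]
ee_rot: [0.998, 0.058, -0.005, 0.0]
wrist_force: [-24.7, -5.7, 18.8]
width: 0.009
finger_force: 12.9
```

Run:
```python
from h import *
from bench import ctrl
go(pl(J,[-.050,.001,.0])[0]+[0,0,.044],ctrl.get_obs())
s=ctrl.read_camera("scene");cv2.imwrite("pics/scene6.png",s["img"]);t=ctrl.read_camera("top")
for n in("tile","rear_left","rear_right","spacer"):print(n,[(tojig(x["at"]).round(1),round(x["conf"],2)) for x in ctrl.mark_of(s,n)])
a=cv2.resize(s["img"][195:245,190:265],(780,520),interpolation=cv2.INTER_CUBIC)
cv2.imwrite("pics/v6.png",a)
```

```text
t 23.0 yaw 6.64 tilt [-0.0109 -0.0007] jig [-51.4   1.1  42.8] w 0.009 F [-24.7  -5.7  18.8] ff 12.9
tool delta [ 1.4  0.1 -1.2]
tile [(array([-3.4, -1.1, 24.7]), 0.73)]
rear_left [(array([20.2, 45.5, 33.6]), 0.73)]
rear_right []
spacer []
```

View pics/v6.png

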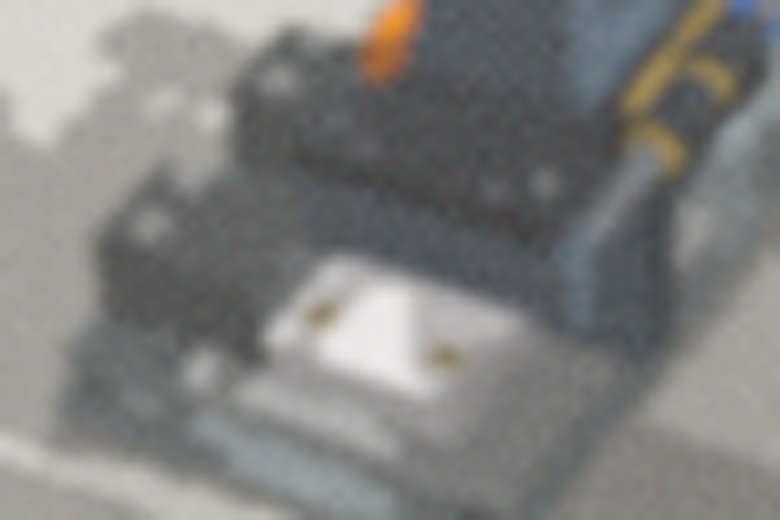

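The gripper hides the right half of the tile. The left half looks flush with the long stop, with eyelets at crop (322,313) and (447,355). There's plenty of time left, so I'll back off, inspect, then press again.

carry_out(deltas=[-5,0,0,0,0,0,0,-8,0,0,0,0,0,0,-3,0,-10,0,0,0,0,0,0,-40,0,0,0,0,0,0,-40,0,0,0,0,0,-45,0,0,0,0,0,0,-45,0,0,0,0,0,0,-45,0,0,0,0,0,0,-45,0,0,0,0,0,0,0,0,0,0,0,0])

```text
t: 24.3
position: [0.413, 0.2234, 0.1352]
ee_rot: [0.998, 0.06, 0.001, -0.001]
wrist_force: [-0.3, 0.1, 0.3]
width: 0.003
finger_force: 0.0
```

Run:
```python
from h import *
from bench import ctrl
go(pl(J,[-.065,.001,.0])[0]+[0,0,.1],ctrl.get_obs())
s=ctrl.read_camera("scene");cv2.imwrite("pics/scene7.png",s["img"]);t=ctrl.read_camera("top");cv2.imwrite("pics/top7.png",t["img"])
for q in(s,t):
  for n in("tile","rear_left","rear_right","spacer"):print(n,[(tojig(x["at"]).round(1),round(x["conf"],2)) for x in ctrl.mark_of(q,n)[:2]])
a=cv2.resize(t["img"][138:198,190:255],(400,369),interpolation=cv2.INTER_CUBIC)
b=cv2.resize(s["img"][190:250,190:255],(400,369),interpolation=cv2.INTER_CUBIC)
cv2.imwrite("pics/v7.png",np.hstack([a,b]))
```

```text
t 24.3 yaw 6.87 tilt [0.0022 0.0015] jig [-61.8 185.  135.2] w 0.003 F [-0.3  0.1  0.3] ff 0.0
tool delta [ -4.1 184.   35. ]
tile [(array([-11. ,  -1. ,  25.3]), 0.78), (array([  -3.6, -152.6,   72.3]), 0.56)]
rear_left [(array([18.5, 41.9, 32. ]), 0.97), (array([ 29.8, -35.2,  23.4]), 0.4)]
rear_right [(array([ 22.2, -42. ,  31. ]), 0.7)]
spacer [(array([ 29.8, -31.4,  22.9]), 0.46)]
tile [(array([-6. ,  4.2, 23.7]), 0.78)]
rear_left [(array([21.4, 46.1, 31.3]), 0.86), (array([ 35.1, -26.9,  23.2]), 0.18)]
rear_right [(array([ 20.8, -41.7,  31.7]), 0.89), (array([ -88.3, -337.6,    3.3]), 0.42)]
spacer [(array([ 32.2, -30. ,  24.9]), 0.65)]
```

View pics/v7.png

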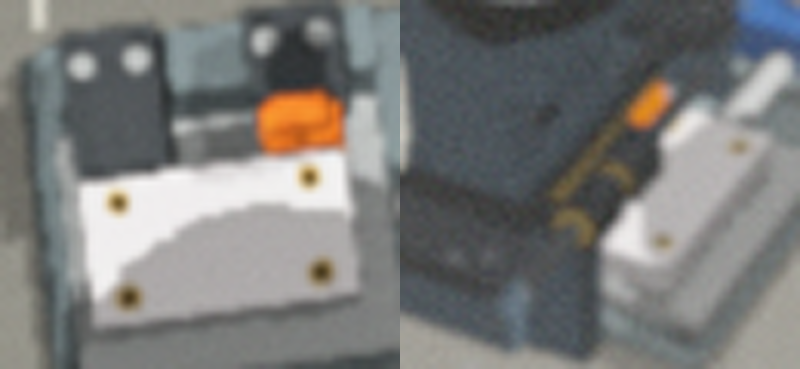

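The top view shows the tile square, with its rear edge (82,180) to (345,150) flush on the long stop and the spacer. The spacer is upright at (300,120) and backed by the short stop. I'll go back and press.

carry_out(deltas=[-0.5,45,0,0,0,0,0,-0.5,45,0,0,0,0,0,-0.5,45,0,0,0,0,0,-0.5,49,0,0,0,0,0,0,0,30,0,0,0,0,0,0,30,0,0,0,0,0,0,20,0,0,0,0,0,0,9,0,0,0,0,0,0,0,0,0,0,0])

```text
t: 25.7
position: [0.4317, 0.0362, 0.0442]
ee_rot: [0.998, 0.058, -0.001, -0.0]
wrist_force: [0.2, 0.6, 0.7]
width: 0.003
finger_force: 0.0
```

Run:
```python
from h import *
from bench import ctrl
go(pl(J,[-.052,.001,.0])[0]+[0,0,.046],ctrl.get_obs())
```

```text
t 25.7 yaw 6.61 tilt [-0.002  -0.0001] jig [-64.8  -3.2  44.2] w 0.003 F [0.2 0.6 0.7] ff 0.0
tool delta [12.8 -4.2 -1.8]
```

carry_out(deltas=[0,-4.2,-1.5,0,0,0,0,4,0,0,0,0,0,0,4,0,0,0,0,0,0,2.5,0,0,0,0,0,0,1,0,0,0,0,0,0,0.8,0,0,0,0,0,0,0,0,0,0,0,0,0])

```text
t: 26.4
position: [0.444, 0.0419, 0.0464]
ee_rot: [0.998, 0.058, -0.0, -0.0]
wrist_force: [0.8, -0.4, 1.5]
width: 0.005
finger_force: 0.0
```

carry_out(deltas=[1,0,-0.3,0,0,0,0,1,0,-0.3,0,0,0,0,1,0,-0.3,0,0,0,0,0,0,0,0,0,0,0])

```text
t: 26.8
position: [0.4444, 0.042, 0.0465]
ee_rot: [0.998, 0.058, -0.003, 0.0]
wrist_force: [-10.5, -3.7, 1.2]
width: 0.004
finger_force: 5.3
```

carry_out(deltas=[1,0,-0.2,0,0,0,0,1,0,-0.2,0,0,0,0,1,0,-0.2,0,0,0,0,0,0,0,0,0,0,0,0,0,0,0,0,0,0,0,0,0,0,0,0,0])

```text
t: 27.4
position: [0.4446, 0.0421, 0.0465]
ee_rot: [0.998, 0.058, -0.005, 0.0]
wrist_force: [-22.3, -7.4, 9.9]
width: 0.009
finger_force: 11.5
```

Run:
```python
from h import *
from bench import ctrl
go(pl(J,[-.052,.001,.0])[0]+[0,0,.046],ctrl.get_obs())
s=ctrl.read_camera("scene")
for n in("rear_left","tile"):print(n,[(tojig(x["at"]).round(1),round(x["conf"],2)) for x in ctrl.mark_of(s,n)[:2]])
```

```text
t 27.4 yaw 6.64 tilt [-0.0109 -0.0009] jig [-51.3   1.2  46.5] w 0.009 F [-22.3  -7.4   9.9] ff 11.5
tool delta [-0.7  0.2  0.5]
rear_left [(array([19.3, 46.6, 34.7]), 0.68), (array([  -1.9, -153.7,   74.7]), 0.51)]
tile [(array([  -1. , -149.4,   76. ]), 0.65), (array([-8.1,  0. , 24. ]), 0.6)]
```

It's pressed firmly at about 23 N, at the same TCP position as before, when the tile was home.

```bash
python3 -c "
from bench import ctrl
print(ctrl.hand_in())"
```

```text
the job is handed in; nothing more can be done
None
```

I handed the job in at about 27 s: the crank is wound to its stop, the spacer stands free against the shorter stop, and the tile was seen square and flush on the longer stop and the spacer after the first press. I then pressed it again to the same position and finished holding it there with about 23 N (no judging result came back).

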